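# Refit the spacer stack on a bowl cutter's spindle

## Robot

A 6-joint arm with a two-finger parallel gripper is mounted at the origin on the work surface. World frame = base frame: x ahead of the robot, y to its left, z up, the work surface at z = 0. Lengths are in m, angles in rad, forces in N, time in s.
With the tool pointing down it reaches from about 0.35 to 0.975 m from the base axis. Payload 4.9 kg.
Tool frame: the origin (TCP) lies midway between the tips of the shut fingers; the grasp point (between the pads) lies 19 mm behind it; z points along the fingers, y is the line along which they close (so a half turn about z gives the same grasp; the last joint's range is limited). The gripper opens to 85 mm and grips with 20 to 120 N. Pads are 22 mm wide; open, the fingers measure 114 mm over their backs; the gripper's body (76 mm by 85 mm) begins 54 mm behind the grasp point. The pads swing forward as they close: fully open they stand 13 mm farther back than shut.
Start: joints at [1.123, 0.053, 1.613, -0, 1.476, -0.119], TCP at [0.202, 0.592, 0.199] pointing down, gripper open.
Joint ranges: [-3.01, 3.01], [-1.01, 2.22], [0.06, 2.58], [-1.02, 4.17], [0.09, 2.62], [-3.14, 3.14]. Speed limits (rad/s): [2.57, 2.57, 3.14, 3.14, 3.14, 3.14].

## Interface

Orientations are given as a unit quaternion [w, x, y, z].
In Python, from plant import state, grab_frame, camera_info, job_done, spot_in, masks_of, pinpoint gives the robot as it stands.
- The arm moves only by the shell command python3 -m handwheel 'ROWS' [OPENING]. ROWS is JSON, a list that holds one entry, the list of rows, each a list of 6 numbers: the shift along the world's x, y, z in m, then the turn, a rotation vector about the world's x, y, z in degrees. In form: [[[tx, ty, tz, ax, ay, az], ...]]. A call has 1 to 20 rows; each row shifts and turns the commanded pose from where the row before left it; what a row does not reach is not made up. A row lasts 1/12 s, in which the tool goes at most 41.7 mm and 7.16 degrees, less where a joint would pass 70% of its speed; a pose out of reach is approached as far as the arm can. A call is refused whole if a number of a shift passes 0.0417 or a number of a turn 7.16, either way. A call with a gripper value outside its range is refused whole. OPENING is the opening, from 0 (shut) to 1 (fully open), set as the call begins (- or left out, the last holds). The fingers move at their own pace and stop on an object; the grip force is fixed at half the most. Time passes only in rows, so rows that do not move let the fingers close. It gives the time, the measured TCP pose, the force, the opening and the grip force at its end, in the units of the state.
- state(): the state, without advancing time (a new reading comes with each control period).
- grab_frame(name): name is "scene" or "top"; returns (picture, depth): 420x560x3 uint8, blue, green, red; 420x560 float32, m along the optical axis (not along the pixel's ray), 0 where there is no reading.
- camera_info(name): a dict with "fx", "fy", "cx", "cy" (pixels), "T" (4x4, takes a point from camera to world coordinates). Camera axes: x right, y up, looking along -z (the intrinsics and any distortion apply to the point x, -y, -z); pixel columns grow to the right and rows downward; lengths in m; the calibration is good to about 2 mm. A picture is of the moment at which its call begins. camera_info takes no time and is no camera call.
- job_done(): hands the job in; it is judged then, once.
Trained networks look in the newest picture that a camera, given by its name, has taken for a name from the list of things; names that differ only in an ending like _2 or _b are one class to them, and where a whole thing is asked for, a point or a joint stands for the part that bears it (a point fixed in the world has none). Each returns a list of dicts, best first, with "conf" (0 to 1); they miss things now and then, are a little off and sometimes report something else, mostly with a low value. They report only what shows in the picture. A call takes as long as a camera call. They do not tell look-alikes from the thing itself.
- spot_in(camera, thing): "box" ([left, top, width, height] in pixels, round what is visible of it).
- masks_of(camera, thing): "region" (420x560 bool, what is visible of it) and "box" ([left, top, width, height] in pixels, round what is visible of it).
- pinpoint(camera, thing): "position" ([column, row] in pixels: a listed point, or the origin of a listed thing).
The state is a dict: "time": time; "joint_pos": joint angles; "joint_vel": joint speeds; "joint_efforts": joint torques, N m; "tool_pos": TCP position; "tool_rot": TCP orientation; "contact_force": force on the tool from outside, world axes, zero at the start; "ft_torque": the same for the moment, N m; "gripper_width": opening from 0.0 (shut) to 1.0 (fully open); "grasp_force": force on a finger pad.
Only numpy, scipy, OpenCV 4.12 (cv2) and the standard library are available. Lean on these libraries where they do the work, as an engineer would, in place of code of your own. Each camera call takes 0.05 s, during which the arm holds its last target. There are 200 camera calls.

## Task

The bowl cutter has been washed: put its three rings back on the upright spindle in order of size, the notched steel sleeve first, turned by feel until its notches drop over the drive pins and it sits fully down on the hub, then the blue spacer, then the small yellow one, each lying flat on the one below. Lower, press and turn gently, never leaning hard on the machine; let go of everything at the end, and leave the whetstone, bowl and jar where they are.

Things in the scene. Friction and masses are not known exactly. Their poses are not given: they have to be found in the camera images.
- machine: White motor base of the bowl cutter, 270 x 200 mm, flat steel disc on top 70 mm above the bench, fixed, z up; origin at the centre of its underside, straight below the spindle's axis. On the disc stands a dark round hub (48 mm diameter, 12 mm high) with the spindle and drive pins, one piece, held from turning by a brake (1.5 N m).
- seat (a point): Where the sleeve must seat: on the spindle's axis at the hub's flat top. Four brass pins (5 mm diameter, 6 mm high) stand on the hub's top 90 degrees apart, 17 mm from the axis. The angle they stand at differs each time and is NOT measured: this point's axes and the machine's yaw say nothing of it, they must be felt or seen. A sleeve out of line rests on the pins, 6 mm too high.
- spindle_tip (a point): Top end of the upright steel spindle, on its axis, 52 mm above seat. From the hub's top the spindle is 20 mm in diameter for 14.5 mm, tapers to 14 mm at 17.5 mm, stays 14 mm up to 46 mm and ends in a cone, 6 mm wide at the tip.
- sleeve: Steel ring, 56 mm outer diameter, 22 mm bore, 20 mm high, about 0.26 kg, flat on the board. Origin at the centre of its underside, z up. Four straight notches in its underside, 8 mm wide, 7 mm deep, run through the wall along its own +x, +y, -x, -y axes. They drop over the pins only within about 5 degrees of them, or 2 if 1 mm off centre (any quarter turn will do).
- wide_spacer: Blue plastic ring, 46 mm outer diameter, 17 mm bore, 14 mm high, about 0.03 kg, lying flat on the board. Origin at the centre of its underside, z up. In place, its underside is 20 mm above seat.
- narrow_spacer: Yellow plastic ring, 34 mm outer diameter, 17 mm bore, 14 mm high, about 0.016 kg, lying flat on the board. Origin at the centre of its underside, z up. In place, its underside is 34 mm above seat.
- board: Wooden chopping board, 260 x 260 x 20 mm, fixed, on which the three rings lie at least 100 mm apart, in any order. Origin at the centre of its underside, on the bench.
- whetstone: Terracotta-coloured whetstone, 70 x 200 x 30 mm (x, y, z), loose on the bench; leave it alone. Origin at the centre of its underside.
- bowl: Steel bowl, 120 mm wide, 50 mm high, loose on the bench; leave it alone. Origin at the centre of its underside.
- jar: Amber jar with a white cap, 64 mm wide, 100 mm high, loose on the bench; leave it alone. Origin at the centre of its underside.
Not all that is in view belongs to the job. Several things have the shape of the wide_spacer; the one meant has the colours described above.

How it is judged:
On the way, in this order (a step that is already met when the one before it is completed fails the run):
1. The steel sleeve is right down on the hub, its notches over the drive pins (z of sleeve in the frame of seat between -0.0025 and 0.0025 m and horizontal distance between sleeve and seat below 0.004 m and angle between sleeve's own z axis and vertical below 0.08 rad), for 0.2 s.
2. The blue spacer lies on the sleeve, on the spindle (z of wide_spacer in the frame of seat between 0.0175 and 0.0225 m and horizontal distance between wide_spacer and seat below 0.004 m and angle between wide_spacer's own z axis and vertical below 0.08 rad), for 0.2 s.
3. The yellow spacer lies on the blue one, on the spindle (z of narrow_spacer in the frame of seat between 0.0315 and 0.0365 m and horizontal distance between narrow_spacer and seat below 0.004 m and angle between narrow_spacer's own z axis and vertical below 0.08 rad), for 0.2 s.
At the end, for the whole second after the job is handed in: The sleeve's underside is on the hub (within 2.5 mm, so its notches are over the pins), the blue spacer's underside 20 mm and the yellow one's 34 mm above the hub's top (each within 2.5 mm), all within 4 mm of the spindle's axis and within 0.08 rad of upright, at rest and released (all of step 1 and all of step 2 and all of step 3 and linear speed of each of sleeve, wide_spacer, narrow_spacer below 0.02 m/s and contact force between the fingers and sleeve below 0.1 N and contact force between the fingers and wide_spacer below 0.1 N and contact force between the fingers and narrow_spacer below 0.1 N); the robot touches nothing.
It fails at once if more than 30 N put on the machine (contact force between anything else and machine above 30 N).
It fails at once if the whetstone moved more than 25 mm (distance of whetstone from where it was at the start of the episode above 0.025 m).
It fails at once if the bowl moved more than 25 mm (distance of bowl from where it was at the start of the episode above 0.025 m).
It fails at once if the jar moved more than 25 mm (distance of jar from where it was at the start of the episode above 0.025 m).
It also fails if it takes over 72 s, if anything falls off the work surface, if the arm or the gripper's body presses on something with over 40 N, if the wrist force passes 120 N, or if a joint passes its speed limit or range.

## Working session

There is one attempt and no reset: what is moved stays moved. The work goes in short steps, Python scripts to look and compute and a shell command to move; the robot and the scene stay as the last step left them, time stands still between calls to the robot, and variables do not carry over. Pictures are saved under pics/ and viewed, at most 10 in all, crops included, and the job is handed in when it is done.

```bash
mkdir -p pics; cat > h.py <<'E'
import numpy as np,cv2
from plant import *
def world(cam,u,v,d):
    c=camera_info(cam); T=np.array(c["T"])
    p=np.stack([(u-c["cx"])/c["fx"]*d,-(v-c["cy"])/c["fy"]*d,-d,np.ones_like(d)],-1)
    return (p@T.T)[...,:3]
def cloud(cam,depth):
    v,u=np.mgrid[0:420,0:560].astype(float)
    return world(cam,u,v,depth.astype(float))
E
python3 - <<'E'
from h import *
for n in("top","scene"):
    im,d=grab_frame(n); cv2.imwrite(f"pics/{n}0.png",im); np.save(n+"0.npy",d)
    c=camera_info(n); print(n,{k:np.round(v,3).tolist() for k,v in c.items()})
    P=cloud(n,d)
    for t in["sleeve","wide_spacer","narrow_spacer","machine","board"]:
        for r in masks_of(n,t)[:3]:
            m=r["region"]&(d>0); q=P[m]
            if len(q)==0: continue
            zt=np.percentile(q[:,2],90); k=q[abs(q[:,2]-zt)<.004]
            print(t,round(r["conf"],2),r["box"],"ztop",zt.round(4),"mid",((k.min(0)+k.max(0))/2).round(4),"ext",np.ptp(k,0).round(3))
print(state()["time"])
E
```

```text
top {'fx': 449.134, 'fy': 449.134, 'cx': 283.534, 'cy': 216.709, 'T': [[-0.011, 0.998, -0.056, 0.482], [-1.0, -0.011, -0.006, 0.004], [-0.007, 0.055, 0.998, 1.464], [0.0, 0.0, 0.0, 1.0]]}
sleeve 0.78 [218.2, 197.2, 19.8, 16.3] ztop 0.0432 mid [0.6006 0.1952 0.0427] ext [0.051 0.051 0.007]
sleeve 0.25 [408.3, 178.4, 27.0, 20.6] ztop 0.1021 mid [ 0.6452 -0.4283  0.1019] ext [0.053 0.056 0.008]
wide_spacer 0.68 [257.4, 225.5, 14.2, 15.8] ztop 0.0367 mid [0.5056 0.0802 0.0362] ext [0.041 0.042 0.007]
wide_spacer 0.54 [301.8, 251.8, 14.4, 10.9] ztop 0.018 mid [ 0.4273 -0.0627  0.0175] ext [0.035 0.042 0.007]
wide_spacer 0.47 [292.6, 282.8, 10.5, 11.5] ztop 0.0171 mid [ 0.3399 -0.0342  0.0167] ext [0.039 0.038 0.007]
narrow_spacer 0.41 [216.2, 244.1, 10.8, 10.9] ztop 0.0375 mid [0.4674 0.2107 0.0364] ext [0.032 0.029 0.006]
machine 0.63 [327.1, 180.3, 81.3, 95.6] ztop 0.0727 mid [ 0.5223 -0.2433  0.0727] ext [0.28  0.233 0.008]
machine 0.2 [218.0, 198.5, 20.2, 15.8] ztop 0.0432 mid [0.6006 0.1952 0.0427] ext [0.051 0.051 0.007]
board 0.58 [187.3, 173.5, 98.7, 104.3] ztop 0.0235 mid [0.5429 0.1618 0.0235] ext [0.317 0.312 0.008]
scene {'fx': 398.106, 'fy': 398.106, 'cx': 278.547, 'cy': 214.673, 'T': [[0.859, -0.321, 0.399, 1.059], [0.512, 0.525, -0.68, -0.819], [0.009, 0.788, 0.615, 0.861], [0.0, 0.0, 0.0, 1.0]]}
sleeve 0.61 [306.7, 201.3, 16.8, 16.1] ztop 0.0412 mid [0.603  0.1933 0.0406] ext [0.055 0.05  0.007]
narrow_spacer 0.6 [277.8, 190.0, 10.3, 8.6] ztop 0.035 mid [0.4696 0.2091 0.0342] ext [0.03  0.038 0.006]
machine 0.95 [160.0, 236.1, 117.1, 92.8] ztop 0.0718 mid [ 0.5296 -0.2533  0.0718] ext [0.274 0.227 0.008]
board 0.97 [245.8, 188.5, 90.8, 55.5] ztop 0.0221 mid [0.5464 0.1595 0.0221] ext [0.316 0.314 0.008]
0.6
```

View pics/top0.png

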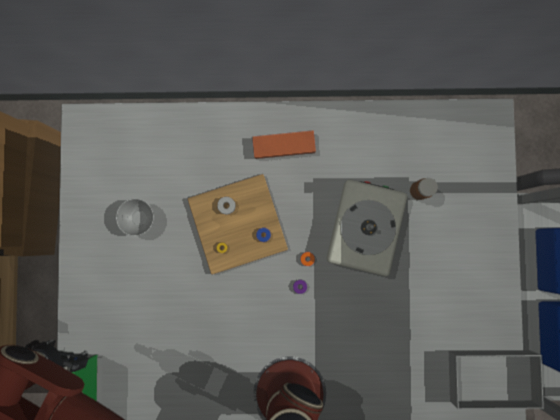

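View pics/scene0.png

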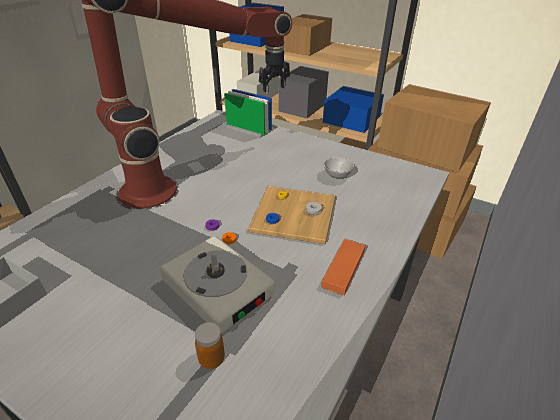

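```bash
python3 - <<'E'
from h import *
t=cv2.imread("pics/top0.png"); s=cv2.imread("pics/scene0.png")
def c(i,x,y,w,h): return cv2.resize(i[y:y+h,x:x+w],(400,300),interpolation=cv2.INTER_CUBIC)
cv2.imwrite("pics/c1.png",np.vstack([np.hstack([c(t,349,212,40,30),c(s,195,252,40,30)]),np.hstack([c(t,207,190,40,30),c(s,294,194,40,30)])]))
for n in("top","scene"):
    d=np.load(n+"0.npy"); grab_frame(n); C=camera_info(n)
    for th in["seat","spindle_tip","machine","sleeve","wide_spacer","narrow_spacer"]:
        for r in pinpoint(n,th)[:3]:
            u,v=r["position"]; 
            # intersect with known height plane
            T=np.array(C["T"]); ray=T[:3,:3]@np.array([(u-C["cx"])/C["fx"],-(v-C["cy"])/C["fy"],-1])
            z={"seat":.082,"spindle_tip":.134,"machine":0}.get(th,.02)
            k=(z-T[2,3])/ray[2]; print(n,th,round(r["conf"],2),np.round([u,v],1),(T[:3,3]+k*ray).round(4))
    P=cloud(n,d)
    m=(d>0)&(P[...,2]>.085)&(P[...,2]<.15)&(np.hypot(P[...,0]-.525,P[...,1]+.245)<.045)
    print(n,P[m].round(3).tolist()[:60])
st=state();print(st["tool_pos"],st["tool_rot"],st["time"])
E
```

```text
top seat 0.71 [368.6 227.7] [ 0.5222 -0.2486  0.082 ]
top spindle_tip 0.6 [371.3 223.9] [ 0.5318 -0.2473  0.134 ]
top machine 0.71 [221.6 248.1] [0.4634 0.2156 0.    ]
top machine 0.57 [363.1 231.5] [ 0.5124 -0.2455  0.    ]
top machine 0.23 [372.9 225.5] [ 0.5316 -0.2778  0.    ]
top wide_spacer 0.69 [305.9 260.1] [ 0.4224 -0.0573  0.02  ]
top wide_spacer 0.65 [364.6 230.2] [ 0.5161 -0.247   0.02  ]
top wide_spacer 0.59 [301.  292.4] [ 0.32   -0.0403  0.02  ]
top narrow_spacer 0.54 [224.2 249.1] [0.4604 0.2044 0.02  ]
top narrow_spacer 0.49 [363.5 229.8] [ 0.5174 -0.2435  0.02  ]
top [[0.549, -0.25, 0.085], [0.543, -0.244, 0.085], [0.539, -0.242, 0.091], [0.539, -0.255, 0.087], [0.539, -0.265, 0.087], [0.537, -0.237, 0.086], [0.536, -0.255, 0.087], [0.533, -0.244, 0.099], [0.533, -0.247, 0.099], [0.533, -0.25, 0.097], [0.532, -0.247, 0.131], [0.532, -0.251, 0.127], [0.53, -0.241, 0.099], [0.53, -0.243, 0.103], [0.529, -0.243, 0.119], [0.529, -0.243, 0.137], [0.529, -0.246, 0.133], [0.529, -0.249, 0.135], [0.529, -0.253, 0.132], [0.53, -0.264, 0.088], [0.527, -0.238, 0.097], [0.527, 
[... 2220 characters left out ...]
 0.116], [0.526, -0.256, 0.114], [0.528, -0.254, 0.114], [0.532, -0.254, 0.115], [0.534, -0.253, 0.116], [0.535, -0.25, 0.114], [0.526, -0.256, 0.11], [0.53, -0.256, 0.113], [0.532, -0.255, 0.113], [0.533, -0.252, 0.111], [0.535, -0.25, 0.11], [0.521, -0.232, 0.087], [0.525, -0.255, 0.106], [0.529, -0.256, 0.108], [0.531, -0.254, 0.108], [0.531, -0.251, 0.105], [0.533, -0.249, 0.105], [0.531, -0.243, 0.098], [0.519, -0.253, 0.097], [0.524, -0.255, 0.101], [0.529, -0.256, 0.104], [0.532, -0.256, 0.106], [0.533, -0.253, 0.104], [0.532, -0.249, 0.1], [0.535, -0.247, 0.1], [0.533, -0.242, 0.095]]
[0.20182645 0.59151035 0.19923581] [6.23006034e-06 1.63662328e-01 9.86516417e-01 1.89843354e-05] 1.3
```

View pics/c1.png

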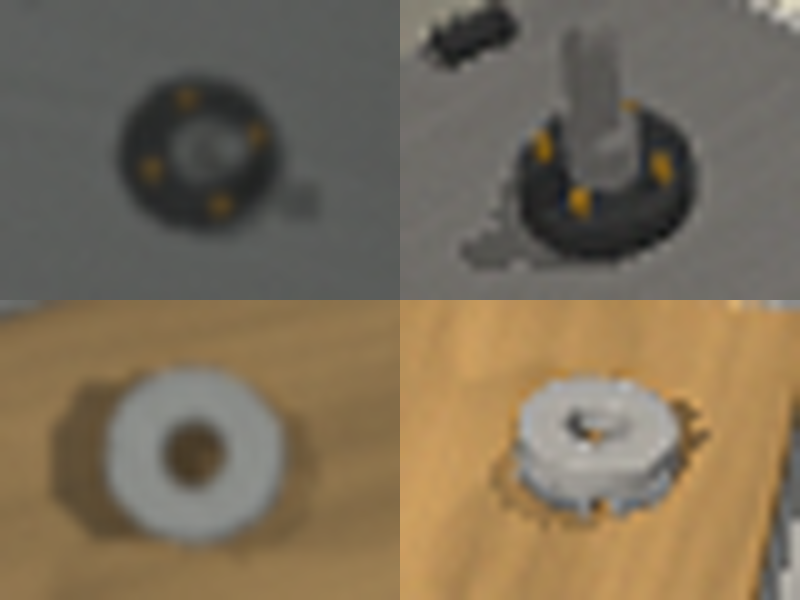

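```bash
cat >> h.py <<'E'
def plane(cam,u,v,z):
    C=camera_info(cam);T=np.array(C["T"]); ray=T[:3,:3]@np.array([(u-C["cx"])/C["fx"],-(v-C["cy"])/C["fy"],-1])
    return T[:3,3]+(z-T[2,3])/ray[2]*ray
def blob(im,cam,z,x,y,w,h,f):
    """centre of the largest blob satisfying f (on 10x upsampled crop), on plane z; with size"""
    c=cv2.resize(im[y:y+h,x:x+w],None,fx=10,fy=10,interpolation=cv2.INTER_CUBIC)
    m=f(cv2.cvtColor(c,cv2.COLOR_BGR2HSV).astype(int)).astype(np.uint8)
    cs,_=cv2.findContours(m,cv2.RETR_EXTERNAL,cv2.CHAIN_APPROX_NONE)
    k=max(cs,key=cv2.contourArea)
    P=np.array([plane(cam,x+(a+.5)/10-.5,y+(b+.5)/10-.5,z)[:2] for a,b in k[:,0]],np.float32)
    e=cv2.fitEllipse(P*1000); return np.round(e[0],1),np.round(e[1],1)
E
python3 - <<'E'
from h import *
t=cv2.imread("pics/top0.png"); s=cv2.imread("pics/scene0.png")
f=lambda v,x0:x0+(v+.5)/10-.5
for n,x,y,pts in(("top",349,212,[(187,98),(257,134),(151,169),(220,206)]),("scene",195,252,[(145,140),(229,103),(180,193),(261,160)])):
    P=np.array([plane(n,f(a,x),f(b,y),.088 if n=="top" else .085)[:2] for a,b in pts]);c=P.mean(0);D=P-c
    print(n,c.round(4),np.hypot(*D.T).round(4),(np.degrees(np.arctan2(D[:,1],D[:,0]))%90).round(1))
print("sleeve top",blob(t,"top",.04,207,190,40,30,lambda q:(q[...,1]<60)&(q[...,2]>90)))
print("hub",blob(t,"top",.082,349,212,40,30,lambda q:(q[...,2]<75)))
print("sleeve scene",blob(s,"scene",.04,294,194,40,30,lambda q:(q[...,1]<60)&(q[...,2]>170)))
n=plane("scene",f(200,294),f(205,194),.0235);print("notch",n)
isb=lambda q:(q[...,0]>100)&(q[...,0]<130)&(q[...,1]>100)
isy=lambda q:(q[...,0]>20)&(q[...,0]<35)&(q[...,1]>190)
print("blue",blob(t,"top",.034,250,220,30,30,isb),blob(s,"scene",.034,260,208,30,25,isb))
print("yel",blob(t,"top",.034,208,235,30,28,isy),blob(s,"scene",.034,270,183,30,25,isy))
E
```

```text
top [ 0.525  -0.2486] [0.0172 0.0172 0.017  0.0173] [16.1 17.8 17.5 15.5]
scene [ 0.5252 -0.2462] [0.0167 0.0182 0.0171 0.0165] [19.9 15.8 16.3 16.4]
sleeve top (array([600.3, 195.7]), array([56. , 58.8]))
hub (array([ 523.9, -248.7]), array([48.8, 52. ]))
sleeve scene (array([597.7, 195.1]), array([27.3, 48.6]))
notch [0.61639171 0.17363518 0.0235    ]
blue (array([505.8,  78.6]), array([41.9, 43.1])) (array([513.1,  70.5]), array([45.6, 57.9]))
yel (array([466.2, 210.9]), array([28.7, 30.8])) (array([473. , 203.2]), array([34.6, 52.6]))
```

```bash
python3 -m handwheel '[[[0.0285,-0.0283,0,0,0,0],[0.0285,-0.0283,0,0,0,0],[0.0285,-0.0283,0,0,0,0],[0.0285,-0.0283,0,0,0,0],[0.0285,-0.0283,0,0,0,0],[0.0285,-0.0283,0,0,0,0],[0.0285,-0.0283,0,0,0,0],[0.0285,-0.0283,0,0,0,0],[0.0285,-0.0283,0,0,0,0],[0.0285,-0.0283,0,0,0,0],[0.0285,-0.0283,0,0,0,0],[0.0285,-0.0283,0,0,0,0],[0.0285,-0.0283,0,0,0,0],[0.0285,-0.0283,0,0,0,0],[0,0,-0.036,0,0,0],[0,0,-0.036,0,0,0],[0,0,-0.036,0,0,0],[0,0,-0.036,0,0,0],[0,0,0,0,0,0],[0,0,0,0,0,0]]]' 1
python3 - <<'E'
from h import *
t=cv2.imread("pics/top0.png")
# bore centres (dark/wood hole) as a check: sleeve bore
print(blob(t,"top",.04,222,199,10,12,lambda q:(q[...,1]>70)))
E
```

```text
time: 2.97
tool_pos: [0.5987, 0.1949, 0.0528]
tool_rot: [-0.003, 0.164, 0.987, -0.001]
contact_force: [0.3, -0.3, 0.7]
gripper_width: 1.005
grasp_force: 0.0
(array([600.4, 195.3]), array([15.7, 16.3]))
```

```bash
python3 -m handwheel '[[[0.001,0.001,-0.02,0,0,0],[0,0,-0.011,0,0,0],[0,0,0,0,0,0]]]' 1; python3 -m handwheel '[[[0,0,0,0,0,0],[0,0,0,0,0,0],[0,0,0,0,0,0],[0,0,0,0,0,0],[0,0,0,0,0,0],[0,0,0,0,0,0]]]' 0.5
```

```text
time: 3.22
tool_pos: [0.6016, 0.1964, 0.0242]
tool_rot: [-0.0, 0.164, 0.987, -0.0]
contact_force: [-1.2, 0.1, -0.0]
gripper_width: 0.998
grasp_force: 0.0
time: 3.72
tool_pos: [0.6021, 0.1964, 0.0247]
tool_rot: [0.0, 0.164, 0.987, 0.0]
contact_force: [0.6, -0.5, -0.1]
gripper_width: 0.499
grasp_force: 0.0
```

```bash
python3 - <<'E'
from h import *
s,_=grab_frame("scene");t,_=grab_frame("top")
cv2.imwrite("pics/c2.png",np.hstack([cv2.resize(s[150:250,250:350],(400,400),interpolation=2),cv2.resize(t[160:260,180:280],(400,400),interpolation=2)]))
E
```

```text
(no output)
```

View pics/c2.png

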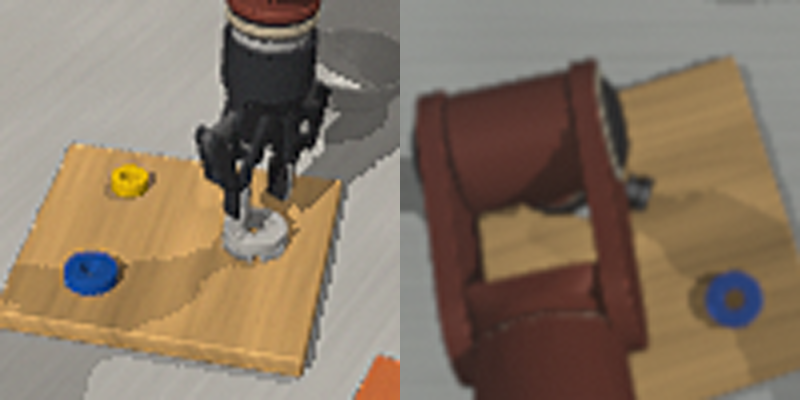

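```bash
python3 -m handwheel '[[[0,0,0,0,0,0],[0,0,0,0,0,0],[0,0,0,0,0,0],[0,0,0,0,0,0],[0,0,0,0,0,0]]]' 0.2
```

```text
time: 4.23
tool_pos: [0.6018, 0.1963, 0.0242]
tool_rot: [-0.0, 0.164, 0.987, 0.0]
contact_force: [-0.2, 0.6, 0.5]
gripper_width: 0.199
grasp_force: 0.0
```

```bash
python3 - <<'E'
from h import *
s,d=grab_frame("scene")
cv2.imwrite("pics/c3.png",cv2.resize(s[180:225,285:345],(800,600),interpolation=cv2.INTER_CUBIC))
P=cloud("scene",d); g=s.max(-1)<75
m=g&(np.hypot(P[...,0]-.602,P[...,1]-.196)<.06)&(P[...,2]<.09)&(d>0)
q=P[m];v,u=np.nonzero(m)
o=np.argsort(q[:,2])[:25];print(np.c_[u[o],v[o],q[o].round(3)].tolist())
print(state()["joint_pos"])
E
```

```text
[[316.0, 201.0, 0.607, 0.206, 0.055], [317.0, 201.0, 0.612, 0.204, 0.058], [315.0, 200.0, 0.604, 0.203, 0.06], [315.0, 199.0, 0.602, 0.207, 0.061], [316.0, 200.0, 0.608, 0.204, 0.061], [317.0, 200.0, 0.611, 0.205, 0.062], [318.0, 201.0, 0.617, 0.2, 0.063], [311.0, 203.0, 0.603, 0.174, 0.065], [316.0, 199.0, 0.608, 0.204, 0.065], [309.0, 202.0, 0.595, 0.175, 0.066], [317.0, 199.0, 0.612, 0.203, 0.067], [312.0, 202.0, 0.605, 0.178, 0.067], [311.0, 202.0, 0.602, 0.176, 0.068], [310.0, 202.0, 0.6, 0.174, 0.068], [309.0, 201.0, 0.594, 0.177, 0.068], [318.0, 200.0, 0.618, 0.199, 0.068], [315.0, 198.0, 0.604, 0.203, 0.068], [316.0, 198.0, 0.607, 0.204, 0.069], [320.0, 197.0, 0.617, 0.215, 0.07], [309.0, 200.0, 0.593, 0.18, 0.07], [317.0, 198.0, 0.611, 0.203, 0.071], [312.0, 201.0, 0.605, 0.178, 0.071], [315.0, 197.0, 0.603, 0.204, 0.072], [316.0, 197.0, 0.607, 0.205, 0.073], [311.0, 201.0, 0.603, 0.175, 0.073]]
[ 1.97819093e-01  2.34081320e-01  1.72034308e+00  2.07767241e-05
  1.18725286e+00 -1.04414787e+00]
```

View pics/c3.png

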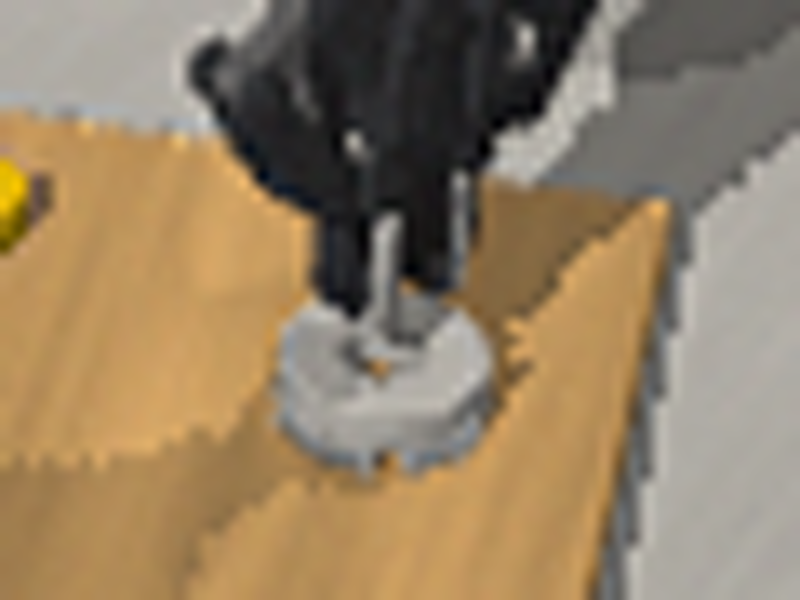

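```bash
cat >> h.py <<'E'
def proj(cam,p):
    C=camera_info(cam); q=np.linalg.inv(np.array(C["T"]))@np.r_[p,1]
    return C["cx"]+C["fx"]*q[0]/-q[2], C["cy"]+C["fy"]*q[1]/q[2]
E
python3 - <<'E'
from h import *
c=np.array([.602,.1963]);e=np.array([np.cos(np.radians(71.2)),np.sin(np.radians(71.2))]);x=np.array([e[1],-e[0]])
for z in(.024,.04,.055):
  for k in(-.0085,.0085):
    for w in(-.011,.011):
      u,v=proj("scene",[*(c+k*e+w*x),z]); print(z,k,w,round((u-285+.5)*13.33),round((v-180+.5)*13.33))
for a in range(0,360,45): 
    u,v=proj("scene",[.601+.028*np.cos(np.radians(a)),.197+.028*np.sin(np.radians(a)),.04]);print(a,round((u-284.5)*13.33),round((v-179.5)*13.33))
E
```

```text
0.024 -0.0085 -0.011 325 389
0.024 -0.0085 0.011 384 428
0.024 0.0085 -0.011 371 364
0.024 0.0085 0.011 430 403
0.04 -0.0085 -0.011 328 340
0.04 -0.0085 0.011 387 379
0.04 0.0085 -0.011 375 315
0.04 0.0085 0.011 434 354
0.055 -0.0085 -0.011 331 293
0.055 -0.0085 0.011 391 332
0.055 0.0085 -0.011 379 269
0.055 0.0085 0.011 438 307
0 476 378
45 481 329
90 427 290
135 346 283
180 283 311
225 276 359
270 329 400
315 413 408
```

```bash
python3 -m handwheel '[[[0,0,0,0,0,0],[0,0,0,0,0,0],[0,0,0,0,0,0],[0,0,0,0,0,0],[0,0,0,0,0,0],[0,0,0,0,0,0],[0,0,-0.008,0,0,0],[0,0,-0.008,0,0,0],[0,0,0,0,0,0]]]' 1;  python3 -m handwheel '[[[0,0,-0.005,0,0,0],[0,0,-0.005,0,0,0],[0,0,-0.003,0,0,0],[0,0,0,0,0,0]]]' 1;python3 - <<'E'
from h import *
s,d=grab_frame("scene")
cv2.imwrite("pics/c4.png",cv2.resize(s[180:225,285:345],(800,600),interpolation=cv2.INTER_CUBIC))
E
```

```text
time: 5.03
tool_pos: [0.5999, 0.1959, 0.0055]
tool_rot: [-0.002, 0.164, 0.987, -0.001]
contact_force: [-0.7, 0.6, -0.4]
gripper_width: 1.002
grasp_force: 0.0
time: 5.37
tool_pos: [0.601, 0.1961, -0.006]
tool_rot: [-0.001, 0.164, 0.987, -0.0]
contact_force: [-0.8, 0.7, 0.2]
gripper_width: 0.997
grasp_force: 0.0
```

View pics/c4.png

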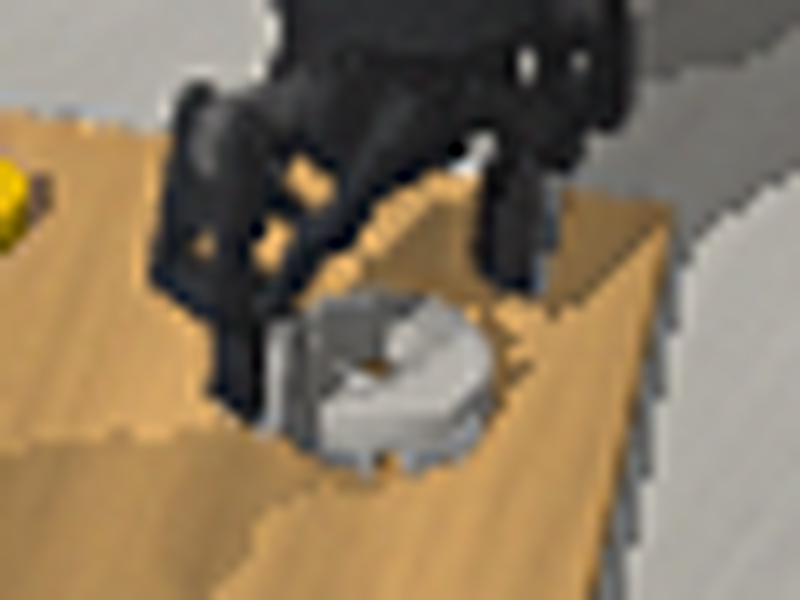

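```bash
python3 -m handwheel '[[[0,0,-0.002,0,0,0],[0,0,0,0,0,0],[0,0,0,0,0,0],[0,0,0,0,0,0],[0,0,0,0,0,0],[0,0,0,0,0,0]]]' 0.4; python3 - <<'E'
from h import *
for w in [(384,463),(388,458)]:
    n=plane("scene",285+(w[0]+.5)/13.333-.5,180+(w[1]+.5)/13.333-.5,.0215); d=n[:2]-[.6015,.196]; print(n,np.hypot(*d),np.degrees(np.arctan2(d[1],d[0]))%90)
E
```

```text
time: 5.92
tool_pos: [0.6025, 0.1965, -0.0058]
tool_rot: [0.001, 0.164, 0.987, 0.0]
contact_force: [-1.3, -0.3, 4.2]
gripper_width: 0.624
grasp_force: 63.4
[0.61525404 0.17455273 0.0215    ] 0.025478599872104275 32.671873990224206
[0.61518351 0.17697442 0.0215    ] 0.023435259197397282 35.724306596220394
```

```bash
python3 -m handwheel '[[[0,0,0.001,0,0,0],[0,0,0.001,0,0,0],[0,0,0,0,0,-6],[0,0,0,0,0,-7],[0,0,0,0,0,-7],[0,0,0,0,0,-7],[0,0,0,0,0,-7],[0,0,0,0,0,-7],[0,0,0,0,0,-7],[0,0,0,0,0,-7],[0,0,0,0,0,-7],[0,0,0,0,0,-7],[0,0,0,0,0,-7],[0,0,0,0,0,-7],[0,0,0,0,0,-7],[0,0,0,0,0,0]]]' 0.85;python3 -m handwheel '[[[0,0,0,0,0,0],[0,0,0,0,0,0],[0,0,0,0,0,0],[0,0,0,0,0,0],[0,0,0,0,0,0]]]' 0.4
```

```text
time: 7.25
tool_pos: [0.6014, 0.1962, -0.0053]
tool_rot: [-0.0, 0.814, 0.581, -0.0]
contact_force: [-0.6, -0.4, 0.4]
gripper_width: 0.846
grasp_force: 0.0
time: 7.67
tool_pos: [0.6022, 0.1963, -0.0043]
tool_rot: [0.0, 0.813, 0.582, 0.0]
contact_force: [0.6, -0.7, 3.7]
gripper_width: 0.621
grasp_force: 63.5
```

```bash
python3 -m handwheel '[[[0,0,0.03,0,0,0],[0,0,0.04,0,0,0],[0,0,0.04,0,0,0],[0,0,0.033,0,0,0],[-0.007,-0.0404,0,0,0,-6],[-0.007,-0.0404,0,0,0,-6],[-0.007,-0.0404,0,0,0,-5],[-0.007,-0.0404,0,0,0,0],[-0.007,-0.0404,0,0,0,0],[-0.007,-0.0404,0,0,0,0],[-0.007,-0.0404,0,0,0,0],[-0.007,-0.0404,0,0,0,0],[-0.007,-0.0404,0,0,0,0],[-0.007,-0.0404,0,0,0,0],[-0.0065,-0.0403,0,0,0,0],[0,0,0,0,0,0],[0,0,0,0,0,0],[0,0,0,0,0,0]]]' 0.4; python3 - <<'E'
from h import *
st=state();print(st["tool_pos"],st["contact_force"])
s,d=grab_frame("scene")
cv2.imwrite("pics/c5.png",cv2.resize(s[210:285,165:265],(800,600),interpolation=cv2.INTER_CUBIC))
E
```

```text
time: 9.17
tool_pos: [0.5245, -0.2474, 0.1368]
tool_rot: [-0.001, 0.89, 0.455, -0.0]
contact_force: [-0.0, 0.7, -2.6]
gripper_width: 0.619
grasp_force: 64.5
[ 0.52453281 -0.24737229  0.1368212 ] [-0.03582543  0.67151993 -2.60297673]
```

View pics/c5.png

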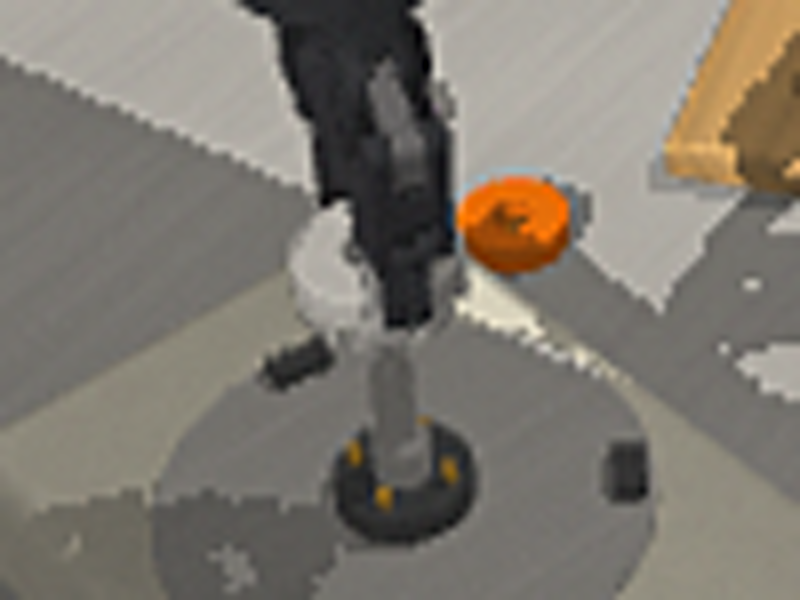

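```bash
python3 -m handwheel '[[[0.0005,-0.0005,-0.008,0,0,0],[0,0,-0.008,0,0,0],[0,0,-0.008,0,0,0],[0,0,-0.005,0,0,0],[0,0,-0.005,0,0,0],[0,0,0,0,0,0]]]' 0.4;  python3 -m handwheel '[[[0,0,-0.005,0,0,0],[0,0,-0.005,0,0,0],[0,0,-0.005,0,0,0],[0,0,0,0,0,0]]]' 0.4
```

```text
time: 9.72
tool_pos: [0.5249, -0.2476, 0.1022]
tool_rot: [-0.001, 0.89, 0.455, -0.001]
contact_force: [-0.3, -0.5, -3.0]
gripper_width: 0.614
grasp_force: 64.5
time: 10.05
tool_pos: [0.5251, -0.2481, 0.0878]
tool_rot: [-0.001, 0.89, 0.455, -0.001]
contact_force: [-0.6, 1.1, -3.1]
gripper_width: 0.618
grasp_force: 64.5
```

```bash
python3 -m handwheel '[[[0,0,-0.005,0,0,0],[0,0,-0.004,0,0,0],[0,0,-0.002,0,0,0],[0,0,-0.002,0,0,0],[0,0,0,0,0,0]]]' 0.4;  python3 -m handwheel '[[[0,0,-0.001,0,0,0],[0,0,-0.001,0,0,0],[0,0,0,0,0,0]]]' 0.4
```

```text
time: 10.47
tool_pos: [0.5255, -0.2483, 0.0756]
tool_rot: [-0.0, 0.89, 0.455, -0.0]
contact_force: [0.0, -0.6, -3.0]
gripper_width: 0.619
grasp_force: 64.5
time: 10.72
tool_pos: [0.5258, -0.2485, 0.0742]
tool_rot: [0.0, 0.89, 0.455, 0.0]
contact_force: [-0.2, -0.1, -3.1]
gripper_width: 0.615
grasp_force: 64.5
```

```bash
python3 -m handwheel '[[[0,0,-0.001,0,0,0],[0,0,-0.001,0,0,0],[0,0,0,0,0,0]]]' 0.4;  python3 -m handwheel '[[[0,0,-0.001,0,0,0],[0,0,0,0,0,0]]]' 0.4; python3 -m handwheel '[[[0,0,-0.001,0,0,0],[0,0,0,0,0,0]]]' 0.4
```

```text
time: 10.97
tool_pos: [0.5257, -0.2484, 0.072]
tool_rot: [-0.0, 0.89, 0.455, -0.0]
contact_force: [-0.1, 0.8, -2.6]
gripper_width: 0.615
grasp_force: 64.5
time: 11.13
tool_pos: [0.5257, -0.2484, 0.071]
tool_rot: [-0.0, 0.89, 0.455, -0.0]
contact_force: [-0.0, -0.1, -2.6]
gripper_width: 0.617
grasp_force: 64.5
time: 11.3
tool_pos: [0.5257, -0.2484, 0.07]
tool_rot: [-0.0, 0.89, 0.455, -0.0]
contact_force: [-0.1, -0.2, -3.4]
gripper_width: 0.617
grasp_force: 64.5
```

```bash
python3 -m handwheel '[[[0,0,-0.001,0,0,0],[0,0,-0.001,0,0,0],[0,0,-0.001,0,0,0],[0,0,-0.001,0,0,0],[0,0,0,0,0,0]]]' 0.4;  python3 -m handwheel '[[[0,0,-0.001,0,0,0],[0,0,-0.001,0,0,0],[0,0,0,0,0,0]]]' 0.4; python3 -m handwheel '[[[0,0,-0.001,0,0,0],[0,0,0,0,0,0]]]' 0.4
```

```text
time: 11.72
tool_pos: [0.5256, -0.2484, 0.0658]
tool_rot: [-0.0, 0.89, 0.455, -0.0]
contact_force: [0.1, 0.0, -2.9]
gripper_width: 0.617
grasp_force: 64.5
time: 11.97
tool_pos: [0.5257, -0.2484, 0.064]
tool_rot: [-0.0, 0.89, 0.455, -0.0]
contact_force: [0.5, 0.0, -2.1]
gripper_width: 0.615
grasp_force: 64.5
time: 12.13
tool_pos: [0.5258, -0.2485, 0.0631]
tool_rot: [0.0, 0.89, 0.455, -0.0]
contact_force: [-0.8, -1.0, -2.9]
gripper_width: 0.619
grasp_force: 64.5
```

```bash
python3 -m handwheel '[[[0,0,-0.001,0,0,0],[0,0,0,0,0,0]]]' 0.4; python3 -m handwheel '[[[0,0,-0.001,0,0,0],[0,0,0,0,0,0]]]' 0.4; python3 -m handwheel '[[[0,0,-0.0005,0,0,0],[0,0,0,0,0,0]]]' 0.4
```

```text
time: 12.3
tool_pos: [0.5258, -0.2486, 0.0621]
tool_rot: [0.0, 0.89, 0.455, -0.0]
contact_force: [-0.1, -0.5, -2.4]
gripper_width: 0.617
grasp_force: 64.5
time: 12.47
tool_pos: [0.5258, -0.2486, 0.0611]
tool_rot: [0.0, 0.89, 0.455, -0.0]
contact_force: [-0.4, -0.6, -3.7]
gripper_width: 0.616
grasp_force: 64.5
time: 12.63
tool_pos: [0.5258, -0.2486, 0.0607]
tool_rot: [0.0, 0.89, 0.455, -0.0]
contact_force: [-0.1, -1.1, -1.7]
gripper_width: 0.617
grasp_force: 64.5
```

```bash
python3 -m handwheel '[[[0,0,-0.0007,0,0,0],[0,0,0,0,0,0]]]' 0.4; python3 -m handwheel '[[[0,0,-0.0007,0,0,0],[0,0,0,0,0,0]]]' 0.4; python3 -m handwheel '[[[0,0,-0.0007,0,0,0],[0,0,0,0,0,0]]]' 0.4
```

```text
time: 12.8
tool_pos: [0.5258, -0.2486, 0.06]
tool_rot: [0.0, 0.89, 0.455, -0.0]
contact_force: [0.3, -0.6, -3.1]
gripper_width: 0.615
grasp_force: 64.6
time: 12.97
tool_pos: [0.5258, -0.2486, 0.0592]
tool_rot: [0.0, 0.89, 0.455, -0.0]
contact_force: [0.3, -0.7, -2.2]
gripper_width: 0.618
grasp_force: 64.6
time: 13.13
tool_pos: [0.5258, -0.2486, 0.0586]
tool_rot: [0.0, 0.89, 0.455, -0.0]
contact_force: [-0.2, -0.6, -2.1]
gripper_width: 0.616
grasp_force: 64.6
```

```bash
python3 -m handwheel '[[[0,0,-0.0005,0,0,0],[0,0,0,0,0,0]]]' 0.4; python3 -m handwheel '[[[0,0,-0.0005,0,0,0],[0,0,0,0,0,0]]]' 0.4
```

```text
time: 13.3
tool_pos: [0.5258, -0.2486, 0.0581]
tool_rot: [0.0, 0.89, 0.455, -0.0]
contact_force: [-1.1, -1.4, -1.6]
gripper_width: 0.614
grasp_force: 64.6
time: 13.47
tool_pos: [0.5258, -0.2486, 0.0577]
tool_rot: [0.0, 0.89, 0.455, -0.0]
contact_force: [-0.8, -1.3, -1.0]
gripper_width: 0.617
grasp_force: 64.6
```

```bash
python3 -m handwheel '[[[0,0,-0.0005,0,0,0],[0,0,0,0,0,0]]]' 0.4; python3 -m handwheel '[[[0,0,-0.0005,0,0,0],[0,0,0,0,0,0]]]' 0.4
```

```text
time: 13.63
tool_pos: [0.5258, -0.2486, 0.0577]
tool_rot: [0.0, 0.89, 0.455, -0.0]
contact_force: [-2.8, -1.0, 2.6]
gripper_width: 0.619
grasp_force: 65.0
time: 13.8
tool_pos: [0.5258, -0.2486, 0.0576]
tool_rot: [0.0, 0.89, 0.455, -0.0]
contact_force: [-3.6, -0.5, 4.6]
gripper_width: 0.618
grasp_force: 65.3
```

```bash
python3 -m handwheel '[[[0,0,0,0,0,0],[0,0,0,0,0,0],[0,0,0,0,0,0],[0,0,0.015,0,0,0],[0,0,0.03,0,0,0],[0,0,0.03,0,0,0],[-0.0024,0.0409,0,0,0,0],[-0.0024,0.0409,0,0,0,0],[-0.0024,0.0409,0,0,0,0],[-0.0024,0.0409,0,0,0,0],[-0.0024,0.0409,0,0,0,0],[-0.0024,0.0409,0,0,0,0],[-0.0024,0.0409,0,0,0,0],[-0.0025,0.0409,0,0,0,0],[0,0,-0.035,0,0,0],[0,0,-0.035,0,0,0],[0,0,-0.03,0,0,0],[0,0,0,0,0,0],[0,0,0,0,0,0]]]' 1; python3 - <<'E'
from h import *
s,d=grab_frame("scene")
cv2.imwrite("pics/c6.png",cv2.resize(s[190:280,180:300],(800,600),interpolation=cv2.INTER_CUBIC))
E
```

```text
time: 15.38
tool_pos: [0.5048, 0.0789, 0.03]
tool_rot: [-0.001, 0.89, 0.455, -0.002]
contact_force: [0.9, -0.1, 0.3]
gripper_width: 1.002
grasp_force: 0.0
```

View pics/c6.png

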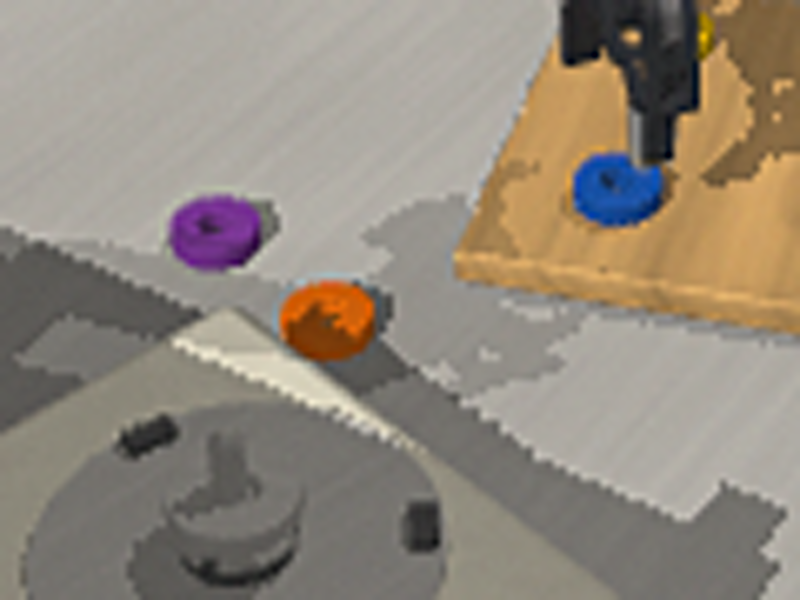

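```bash
python3 -m handwheel '[[[0,0,-0.02,0,0,0],[0,0,-0.013,0,0,0],[0,0,0,0,0,0]]]' 1; python3 -m handwheel '[[[0,0,0,0,0,0],[0,0,0,0,0,0],[0,0,0,0,0,0],[0,0,0,0,0,0],[0,0,0,0,0,0],[0,0,0,0,0,0],[0,0,0,0,0,0]]]' 0.25
```

```text
time: 15.68
tool_pos: [0.5069, 0.0784, -0.001]
tool_rot: [0.0, 0.891, 0.455, 0.0]
contact_force: [-0.8, 0.0, 0.1]
gripper_width: 1.001
grasp_force: 0.0
time: 16.27
tool_pos: [0.5085, 0.0794, 0.002]
tool_rot: [0.0, 0.89, 0.455, 0.002]
contact_force: [-2.8, 2.3, 13.1]
gripper_width: 0.251
grasp_force: 6.1
```

```bash
python3 -m handwheel '[[[0,0,0.008,0,0,0],[0,0,0,0,0,0],[0,0,0,0,0,0],[0,0,0,0,0,0],[0,0,0,0,0,0],[0,0,0,0,0,0],[0,0,-0.009,0,0,0],[0,0,-0.008,0,0,0],[0,0,0,0,0,0]]]' 1; python3 -m handwheel '[[[0,0,0,0,0,0],[0,0,0,0,0,0],[0,0,0,0,0,0],[0,0,0,0,0,0],[0,0,0,0,0,0],[0,0,0,0,0,0]]]' 0.25
```

```text
time: 17.02
tool_pos: [0.5043, 0.0786, -0.0131]
tool_rot: [-0.001, 0.89, 0.455, -0.002]
contact_force: [-0.4, 0.5, -1.2]
gripper_width: 0.999
grasp_force: 0.0
time: 17.52
tool_pos: [0.5074, 0.0787, -0.0094]
tool_rot: [0.0, 0.89, 0.455, 0.001]
contact_force: [-0.3, 0.0, 4.5]
gripper_width: 0.507
grasp_force: 61.0
```

```bash
python3 -m handwheel '[[[0,0,0,0,0,0],[0,0,0,0,0,0],[0,0,0,0,0,6],[0,0,0,0,0,7],[0,0,0,0,0,7],[0,0,0,0,0,7],[0,0,0,0,0,7],[0,0,0,0,0,7],[0,0,0,0,0,7],[0,0,0,0,0,7],[0,0,0,0,0,7],[0,0,0,0,0,7],[0,0,0,0,0,7],[0,0,0,0,0,7],[0,0,0,0,0,7],[0,0,0,0,0,0]]]' 0.75;python3 -m handwheel '[[[0,0,0,0,0,0],[0,0,0,0,0,0],[0,0,0,0,0,0],[0,0,0,0,0,0],[0,0,0,0,0,0]]]' 0.25
```

```text
time: 18.85
tool_pos: [0.506, 0.0787, -0.0109]
tool_rot: [-0.0, 0.307, 0.952, -0.0]
contact_force: [0.2, 0.0, 0.4]
gripper_width: 0.747
grasp_force: 0.0
time: 19.27
tool_pos: [0.5068, 0.0787, -0.0101]
tool_rot: [0.0, 0.308, 0.951, 0.0]
contact_force: [0.1, -0.4, 1.8]
gripper_width: 0.503
grasp_force: 61.0
```

```bash
python3 -m handwheel '[[[0,0,0.03,0,0,0],[0,0,0.04,0,0,0],[0,0,0.04,0,0,0],[0,0,0.03,0,0,0],[0.0024,-0.0409,0,0,0,0],[0.0024,-0.0409,0,0,0,0],[0.0024,-0.0409,0,0,0,0],[0.0024,-0.0409,0,0,0,0],[0.0024,-0.0409,0,0,0,0],[0.0024,-0.0409,0,0,0,0],[0.0024,-0.0409,0,0,0,0],[0.0024,-0.0410,0,0,0,0],[0,0,0,0,0,0],[0,0,0,0,0,0],[0,0,0,0,0,0]]]' 0.25;python3 -m handwheel '[[[0,0,-0.007,0,0,0],[0,0,-0.007,0,0,0],[0,0,-0.004,0,0,0],[0,0,-0.004,0,0,0],[0,0,0,0,0,0]]]' 0.25
```

```text
time: 20.52
tool_pos: [0.5252, -0.2482, 0.1288]
tool_rot: [-0.001, 0.308, 0.951, 0.0]
contact_force: [-0.1, 0.7, -1.1]
gripper_width: 0.501
grasp_force: 61.2
time: 20.93
tool_pos: [0.525, -0.2474, 0.1059]
tool_rot: [-0.001, 0.307, 0.952, 0.0]
contact_force: [-0.1, -0.2, -1.2]
gripper_width: 0.507
grasp_force: 61.2
```

```bash
python3 -m handwheel '[[[0,0,-0.003,0,0,0],[0,0,-0.003,0,0,0],[0,0,-0.003,0,0,0],[0,0,-0.003,0,0,0],[0,0,0,0,0,0]]]' 0.25;python3 -m handwheel '[[[0,0,-0.004,0,0,0],[0,0,-0.004,0,0,0],[0,0,-0.004,0,0,0],[0,0,0,0,0,0]]]' 0.25
```

```text
time: 21.35
tool_pos: [0.5253, -0.2484, 0.0948]
tool_rot: [-0.001, 0.308, 0.951, 0.0]
contact_force: [-0.1, 0.4, -0.6]
gripper_width: 0.501
grasp_force: 61.2
time: 21.68
tool_pos: [0.525, -0.2482, 0.0823]
tool_rot: [-0.001, 0.308, 0.951, 0.0]
contact_force: [-0.7, 0.7, -0.5]
gripper_width: 0.508
grasp_force: 61.2
```

```bash
python3 -m handwheel '[[[0,0,-0.003,0,0,0],[0,0,-0.003,0,0,0],[0,0,-0.002,0,0,0],[0,0,0,0,0,0],[0,0,0,0,0,0]]]' 0.25;python3 -m handwheel '[[[0,0,-0.0007,0,0,0],[0,0,0,0,0,0]]]' 0.25;python3 -m handwheel '[[[0,0,-0.0007,0,0,0],[0,0,0,0,0,0]]]' 0.25
```

```text
time: 22.1
tool_pos: [0.5256, -0.2485, 0.0754]
tool_rot: [-0.0, 0.308, 0.951, 0.0]
contact_force: [0.3, 0.5, 0.3]
gripper_width: 0.505
grasp_force: 61.2
time: 22.27
tool_pos: [0.5258, -0.2486, 0.075]
tool_rot: [0.0, 0.308, 0.951, -0.0]
contact_force: [-0.1, -0.8, -0.6]
gripper_width: 0.504
grasp_force: 61.2
time: 22.43
tool_pos: [0.5257, -0.2486, 0.0742]
tool_rot: [0.0, 0.308, 0.951, -0.0]
contact_force: [-0.3, -0.1, 0.1]
gripper_width: 0.499
grasp_force: 61.2
```

```bash
python3 -m handwheel '[[[0,0,-0.0008,0,0,0],[0,0,0,0,0,0]]]' 0.25;python3 -m handwheel '[[[0,0,-0.0007,0,0,0],[0,0,0,0,0,0]]]' 0.25;python3 -m handwheel '[[[0,0,-0.0006,0,0,0],[0,0,0,0,0,0]]]' 0.25;python3 -m handwheel '[[[0,0,-0.0005,0,0,0],[0,0,0,0,0,0]]]' 0.25
```

```text
time: 22.6
tool_pos: [0.5256, -0.2485, 0.0733]
tool_rot: [-0.0, 0.308, 0.951, 0.0]
contact_force: [0.2, 0.5, 0.1]
gripper_width: 0.499
grasp_force: 61.2
time: 22.77
tool_pos: [0.5256, -0.2485, 0.0726]
tool_rot: [-0.0, 0.308, 0.951, 0.0]
contact_force: [0.4, 0.6, -0.3]
gripper_width: 0.498
grasp_force: 61.2
time: 22.93
tool_pos: [0.5257, -0.2486, 0.072]
tool_rot: [-0.0, 0.308, 0.951, 0.0]
contact_force: [0.6, 0.2, -0.2]
gripper_width: 0.502
grasp_force: 61.2
time: 23.1
tool_pos: [0.5258, -0.2486, 0.0718]
tool_rot: [0.0, 0.308, 0.951, -0.0]
contact_force: [-0.2, 0.6, 1.5]
gripper_width: 0.509
grasp_force: 61.3
```

```bash
python3 -m handwheel '[[[0,0,0,0,0,0],[0,0,0,0,0,0],[0,0,0,0,0,0],[0,0,0.02,0,0,0],[0,0,0.04,0,0,0],[-0.0049,0.0383,0,0,0,0],[-0.0049,0.0383,0,0,0,0],[-0.0049,0.0383,0,0,0,0],[-0.0049,0.0383,0,0,0,0],[-0.0049,0.0383,0,0,0,0],[-0.0049,0.0383,0,0,0,0],[-0.0049,0.0383,0,0,0,0],[-0.0049,0.0383,0,0,0,0],[-0.0049,0.0383,0,0,0,0],[-0.0049,0.0383,0,0,0,0],[-0.0049,0.0383,0,0,0,0],[-0.0047,0.0383,-0.03,0,0,0],[0,0,-0.04,0,0,0],[0,0,-0.035,0,0,0],[0,0,0,0,0,0]]]' 1; python3 -m handwheel '[[[0,0,-0.02,0,0,0],[0,0,-0.017,0,0,0],[0,0,0,0,0,0],[0,0,0,0,0,0]]]' 1; python3 -m handwheel '[[[0,0,0,0,0,0],[0,0,0,0,0,0],[0,0,0,0,0,0],[0,0,0,0,0,0],[0,0,0,0,0,0],[0,0,0,0,0,0],[0,0,0,0,0,0],[0,0,0,0,0,0]]]' 0.15
```

```text
time: 24.77
tool_pos: [0.4612, 0.2044, 0.0234]
tool_rot: [-0.006, 0.307, 0.952, -0.004]
contact_force: [-2.0, -1.0, -1.6]
gripper_width: 0.999
grasp_force: 0.0
time: 25.1
tool_pos: [0.468, 0.2051, -0.0052]
tool_rot: [-0.0, 0.308, 0.951, -0.0]
contact_force: [-0.2, 0.7, 0.5]
gripper_width: 1.001
grasp_force: 0.0
time: 25.77
tool_pos: [0.4689, 0.2056, -0.0045]
tool_rot: [0.001, 0.308, 0.952, 0.001]
contact_force: [-1.2, -0.0, 6.0]
gripper_width: 0.349
grasp_force: 59.4
```

```bash
python3 -m handwheel '[[[0,0,0,0,0,0],[0,0,0,0,0,0],[0,0,0,0,0,0],[-0.0035,0.0025,-0.005,0,0,-6],[0,0,0,0,0,-7],[0,0,0,0,0,-7],[0,0,0,0,0,-7],[0,0,0,0,0,-7],[0,0,0,0,0,-7],[0,0,0,0,0,-7],[0,0,0,0,0,-7],[0,0,0,0,0,-7],[0,0,0,0,0,-7],[0,0,0,0,0,-7],[0,0,0,0,0,-7],[0,0,0,0,0,-7],[0,0,0,0,0,0]]]' 0.7;python3 -m handwheel '[[[0,0,0,0,0,0],[0,0,0,0,0,0],[0,0,0,0,0,0],[0,0,0,0,0,0],[0,0,0,0,0,0],[0,0,0,0,0,0]]]' 0.15
```

```text
time: 27.18
tool_pos: [0.4638, 0.2077, -0.0114]
tool_rot: [-0.0, 0.891, 0.454, -0.0]
contact_force: [0.2, 0.4, -0.2]
gripper_width: 0.699
grasp_force: 0.0
time: 27.68
tool_pos: [0.4645, 0.2079, -0.0108]
tool_rot: [0.0, 0.89, 0.455, 0.0]
contact_force: [-0.7, -0.5, 1.3]
gripper_width: 0.357
grasp_force: 59.6
```

```bash
python3 -m handwheel '[[[0,0,0.03,0,0,0],[0,0,0.04,0,0,0],[0,0,0.04,0,0,0],[0,0,0.031,0,0,0],[0.0047,-0.0351,0,0,0,0],[0.0047,-0.0351,0,0,0,0],[0.0047,-0.0351,0,0,0,0],[0.0047,-0.0351,0,0,0,0],[0.0047,-0.0351,0,0,0,0],[0.0047,-0.0351,0,0,0,0],[0.0047,-0.0351,0,0,0,0],[0.0047,-0.0351,0,0,0,0],[0.0047,-0.0351,0,0,0,0],[0.0047,-0.0351,0,0,0,0],[0.0047,-0.0351,0,0,0,0],[0.0047,-0.0351,0,0,0,0],[0.0047,-0.0351,0,0,0,0],[0,0,0,0,0,0],[0,0,0,0,0,0],[0,0,0,0,0,0]]]' 0.15;python3 -m handwheel '[[[0,0,-0.005,0,0,0],[0,0,-0.005,0,0,0],[0,0,-0.005,0,0,0],[0,0,-0.005,0,0,0],[0,0,0,0,0,0],[0,0,0,0,0,0]]]' 0.15
```

```text
time: 29.35
tool_pos: [0.525, -0.248, 0.1294]
tool_rot: [-0.001, 0.89, 0.455, -0.0]
contact_force: [-0.0, 0.7, 0.3]
gripper_width: 0.363
grasp_force: 59.5
time: 29.85
tool_pos: [0.525, -0.2478, 0.1092]
tool_rot: [-0.001, 0.89, 0.455, -0.0]
contact_force: [-0.3, -0.1, -0.3]
gripper_width: 0.363
grasp_force: 59.5
```

```bash
python3 -m handwheel '[[[0,0,-0.003,0,0,0],[0,0,-0.003,0,0,0],[0,0,-0.003,0,0,0],[0,0,0,0,0,0],[0,0,0,0,0,0]]]' 0.15;python3 -m handwheel '[[[0.0002,-0.0003,-0.003,0,0,0],[0,0,-0.003,0,0,0],[0,0,-0.003,0,0,0],[0,0,0,0,0,0],[0,0,0,0,0,0]]]' 0.15
```

```text
time: 30.27
tool_pos: [0.5252, -0.2484, 0.1007]
tool_rot: [-0.0, 0.89, 0.455, -0.0]
contact_force: [-0.2, 0.2, 0.4]
gripper_width: 0.36
grasp_force: 59.5
time: 30.68
tool_pos: [0.5254, -0.2486, 0.0916]
tool_rot: [-0.0, 0.89, 0.455, -0.0]
contact_force: [0.6, -1.4, -0.7]
gripper_width: 0.359
grasp_force: 59.5
```

```bash
python3 -m handwheel '[[[0,0,-0.002,0,0,0],[0,0,-0.001,0,0,0],[0,0,0,0,0,0]]]' 0.15;python3 -m handwheel '[[[0,0,-0.0007,0,0,0],[0,0,0,0,0,0]]]' 0.15;python3 -m handwheel '[[[0,0,-0.0006,0,0,0],[0,0,0,0,0,0]]]' 0.15
```

```text
time: 30.93
tool_pos: [0.5255, -0.2487, 0.0888]
tool_rot: [-0.0, 0.89, 0.455, -0.0]
contact_force: [-0.3, -0.4, -0.5]
gripper_width: 0.362
grasp_force: 59.5
time: 31.1
tool_pos: [0.5256, -0.2487, 0.0883]
tool_rot: [-0.0, 0.89, 0.455, -0.0]
contact_force: [-0.6, -0.3, -0.1]
gripper_width: 0.362
grasp_force: 59.5
time: 31.27
tool_pos: [0.5256, -0.2487, 0.0877]
tool_rot: [-0.0, 0.89, 0.455, -0.0]
contact_force: [-0.2, 0.2, -0.1]
gripper_width: 0.361
grasp_force: 59.5
```

```bash
python3 -m handwheel '[[[0,0,-0.0008,0,0,0],[0,0,0,0,0,0]]]' 0.15;python3 -m handwheel '[[[0,0,-0.0008,0,0,0],[0,0,0,0,0,0]]]' 0.15;python3 -m handwheel '[[[0,0,-0.0006,0,0,0],[0,0,0,0,0,0]]]' 0.15;python3 -m handwheel '[[[0,0,-0.0005,0,0,0],[0,0,0,0,0,0]]]' 0.15
```

```text
time: 31.43
tool_pos: [0.5256, -0.2487, 0.0868]
tool_rot: [-0.0, 0.89, 0.455, -0.0]
contact_force: [-0.6, -0.1, 0.2]
gripper_width: 0.365
grasp_force: 59.5
time: 31.6
tool_pos: [0.5255, -0.2487, 0.086]
tool_rot: [-0.0, 0.89, 0.455, -0.0]
contact_force: [-0.1, -0.2, -0.7]
gripper_width: 0.364
grasp_force: 59.5
time: 31.77
tool_pos: [0.5255, -0.2487, 0.0854]
tool_rot: [-0.0, 0.89, 0.455, -0.0]
contact_force: [-0.2, 0.4, -0.3]
gripper_width: 0.359
grasp_force: 59.5
time: 31.93
tool_pos: [0.5257, -0.2488, 0.0852]
tool_rot: [0.0, 0.89, 0.455, 0.0]
contact_force: [-0.2, -0.4, 0.1]
gripper_width: 0.365
grasp_force: 59.7
```

One more small step to feel contact, then release, retreat and look.

```bash
python3 -m handwheel '[[[0,0,-0.0004,0,0,0],[0,0,0,0,0,0]]]' 0.15; python3 -m handwheel '[[[0,0,0,0,0,0],[0,0,0,0,0,0],[0,0,0,0,0,0],[0,0,0,0,0,0],[0,0,0.01,0,0,0],[0,0,0.03,0,0,0],[0,0,0.04,0,0,0],[0,0.04,0,0,0,0],[0,0.04,0,0,0,0],[0,0.04,0,0,0,0],[0,0.04,0,0,0,0],[0,0.04,0,0,0,0],[0,0,0,0,0,0],[0,0,0,0,0,0],[0,0,0,0,0,0]]]' 0.85; python3 - <<'E'
from h import *
s,d=grab_frame("scene")
cv2.imwrite("pics/c7.png",cv2.resize(s[235:295,180:260],(800,600),interpolation=cv2.INTER_CUBIC))
P=cloud("scene",d);q=cv2.cvtColor(s,cv2.COLOR_BGR2HSV).astype(int)
near=(np.hypot(P[...,0]-.526,P[...,1]+.2486)<.04)&(d>0)
for n,m in(("yel",(q[...,0]>20)&(q[...,0]<35)&(q[...,1]>180)),("blue",(q[...,0]>100)&(q[...,0]<130)&(q[...,1]>120))):
    z=P[m&near][:,2];print(n,len(z),np.percentile(z,[5,50,95]).round(4))
E
```

```text
time: 32.1
tool_pos: [0.5257, -0.2488, 0.0852]
tool_rot: [0.0, 0.89, 0.455, -0.0]
contact_force: [-1.5, 0.2, 4.3]
gripper_width: 0.36
grasp_force: 59.9
time: 33.35
tool_pos: [0.5258, -0.049, 0.1653]
tool_rot: [0.001, 0.89, 0.456, 0.0]
contact_force: [-0.4, -0.3, 0.6]
gripper_width: 0.85
grasp_force: 0.0
yel 100 [0.1203 0.1288 0.1317]
blue 102 [0.1055 0.1141 0.1174]
```

View pics/c7.png

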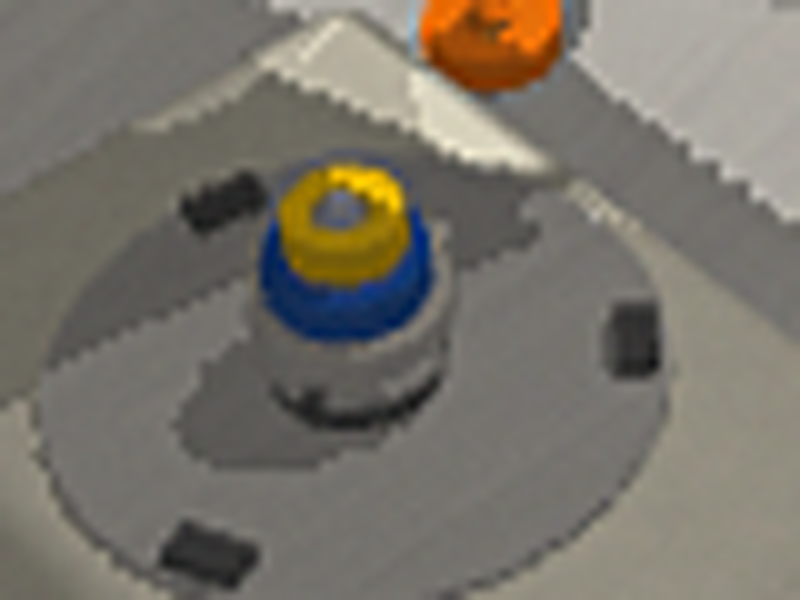

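The stack is at (345, 290) in the crop, lying flat. The yellow top measures 0.130 m and the blue 0.116 m, as they should, and the gripper is clear.

```bash
python3 -c "
from plant import *
print(job_done())"
```

```text
the job is handed in; nothing more can be done
None
```

I put all three rings on the spindle in order (sleeve down over the pins, then blue, then yellow), let go of everything and handed the job in at about 33 s; no verdict came back.

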